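Count a vial and present it at the inspection screen

ROBOT

A 6-joint arm with a two-finger parallel gripper is mounted at the origin on a cart in front of the work surface, level with it; the furniture and walls round the work are solid. World frame = base frame: x ahead of the robot, y to its left, z up, the work surface at z = 0. Lengths are in mm, angles in rad, forces in N, time in s.
With the tool pointing down it reaches from about 400 to 925 mm from the base axis. Payload 12.5 kg.
Tool frame: the origin (TCP) lies between the finger pads; the fingertips stand 19 mm ahead of it and the grasp point (between the pads) is the TCP (env.nose_length is the distance from the TCP to the fingertips, in mm); z points along the fingers, y is the line along which they close (so a half turn about z gives the same grasp; the last joint's range is limited). The gripper opens to 95 mm and grips with 3 to 60 N. Pads are 20 mm wide; open, the fingers measure 119 mm over their backs; the gripper's body (75 mm by 180 mm) begins 59 mm behind the grasp point.
Start: joints at [1.155, 0.491, 1.559, -0, 1.092, -0.106], TCP at [190.525, 595.269, 233.661] pointing down, gripper open.
Joint ranges: [-3.1, 3.1], [-0.84, 2.19], [0.05, 2.79], [-1.13, 4.28], [0.06, 2.93], [-2.69, 2.69]. Speed limits (rad/s): [2.22, 2.22, 2.79, 3.14, 3.14, 3.14].

INTERFACE

Orientations are given as [roll, pitch, yaw] about the fixed x, y, z axes, in that order (R = Rz(yaw) Ry(pitch) Rx(roll)).
In Python, from cell import env gives the robot as it stands. The module is installed in compiled form; this text tells all that it offers.
- The arm moves only by the tool drive_tool, never from a script. Its argument "rows" is a list that holds one entry, the list of rows, each a list of 7 numbers: the shift along the tool's x, y, z scaled (see below), then the turn, a rotation vector about the tool's x, y, z scaled (see below), then the opening, from 0 (shut) to 1 (fully open). In form: [[[tx, ty, tz, ax, ay, az, jaw], ...]]. A call has 1 to 5 rows; each row shifts and turns the commanded pose from where the row before left it, along the tool's axes as they then stand; what a row does not reach is not made up. The controller multiplies each number of a shift by 250 mm and each number of a turn by 180 degrees. A row lasts 1/8 s, in which the tool goes at most 62.5 mm and 10.7 degrees, less where a joint would pass 70% of its speed; a pose out of reach is approached as far as the arm can. A call with a number of a shift or a turn outside -1 to 1 is refused whole. A call with a gripper value outside its range is refused whole. The fingers move at their own pace and stop on an object; the grip force is fixed at half the most. Time passes only in rows, so rows that do not move let the fingers close. It gives the time, the measured TCP pose, the force, the opening and the grip force at its end, in the units of the state.
- env.state(): the state, without advancing time (a new reading comes with each control period).
- env.read_camera(name): name is "side" or "top"; returns a dict with "color" (384x512x3 uint8, blue, green, red), "camera_matrix" (3x3 intrinsics, pixels), "pose" (4x4, takes a point from camera to world coordinates). Camera axes: x right, y up, looking along -z (the intrinsics and any distortion apply to the point x, -y, -z); pixel columns grow to the right and rows downward; lengths in mm; the calibration is good to about 2 mm. A picture is of the moment at which its call begins. There is no depth.
- env.job_done(): hands the job in; it is judged then, once.
Trained networks look in a picture, given as the dict that the camera call returned (one of the last four; its "shot" number tells which), for a name from the list of things; names that differ only in an ending like _2 or _b are one class to them, and where a whole thing is asked for, a point or a joint stands for the part that bears it (a point fixed in the world has none). Each returns a list of dicts, best first, with "score" (0 to 1); they miss things now and then, are a little off and sometimes report something else, mostly with a low value. They report only what shows in the picture. A call takes as long as a camera call. They do not tell look-alikes from the thing itself.
- env.search_frame(name, picture): "at" ([x, y, z] in mm, in the coordinates of the camera as it stood for that picture, good to about 4 mm: the middle of the surface that is visible of it).
- env.place_of(name, picture): "at" ([x, y, z] in mm, in the coordinates of the camera as it stood for that picture, good to about 4 mm: a listed point, or the origin of a listed thing).
The state is a dict: "t": time; "joints": joint angles; "qvel": joint speeds; "tau": joint torques, N m; "eef_pos": TCP position; "tcp_rot": TCP orientation; "ft_force": force on the tool from outside, world axes, zero at the start; "moment": the same for the moment, N m; "opening": opening from 0.0 (shut) to 1.0 (fully open); "grip_force": force on a finger pad.
Only numpy, scipy, OpenCV 4.12 (cv2) and the standard library are available. Lean on these libraries where they do the work, as an engineer would, in place of code of your own. Each camera call takes 0.05 s, during which the arm holds its last target. There are 200 camera calls.

TASK

Log the next vial on the stroke counter: press its lever down to the stop exactly once and let it spring all the way back. Then draw the crimp-sealed vial (the one with the narrow neck and flat metal seal) straight up out of the aluminium block, leaving the screw-cap vials standing in it, turn it onto its side and carry it to the inspection screen. Finish still holding it there, lying roughly level and still, about a hand's breadth in front of the middle of the screen, touching nothing else.

Things in the scene. Friction and masses are not known exactly. Their poses are not given: they have to be found in the camera images.
- crimp_vial: Clear glass injection vial, 60 mm high, 30 g: body 24 mm in diameter up to 43 mm, shoulder, 11 mm neck, and from 52 to 60 mm a flat aluminium crimp seal 14 mm in diameter. Origin at the centre of its bottom, z up its axis. Starts upright in one of the block's four bores (which one varies), its bottom 27 mm below the block's top, so 33 mm stand out.
- crimp_vial_mid (a point): Point on the crimp-sealed vial's axis, 30 mm above its bottom, half way along it.
- vial_block: Fixed aluminium block, 50 mm (x) x 182 mm (y) x 40 mm high, with four round bores in a row along its y axis at y = -63, -21, +21 and +63 mm, each 27 mm in diameter and 27 mm deep. Origin at the centre of its underside, z up. Each bore holds one vial. Position and yaw vary.
- screw_vial_1: Screw-cap sample vial, 24 mm in diameter, 63 mm high, broad plastic cap without a neck, in a bore of the block (which one varies). Origin at the centre of its bottom. Stays in the block.
- screw_vial_2: Another screw-cap vial of the same size in another bore. Stays in the block.
- screw_vial_3: The third screw-cap vial of the same size in another bore. Stays in the block.
- counter: Fixed stroke counter: grey case 44 x 64 mm, top 86 mm up, on a foot of 90 x 84 mm. Front (-x): window with number wheels; +y side: reset knob; -y side: the sprung press lever, on a shaft along y through x = 4 mm, z = 61 mm of this frame. Origin at the centre of the foot's underside, z up; position and yaw vary.
- count_lever (a joint): Angle (rad) of the counter's sprung lever: 0 at rest (rising 15 degrees from level towards -x of the counter), 0.82 at its stop (32 degrees below level). Its pad swings about the shaft and sinks about 47 mm; pressing it there takes about 2 N at first and 5 to 6 N at the stop. It springs back when released.
- units_wheel (a joint): Angle of the counter's units wheel (rad). A pawl on the lever drives it: it starts at 0 and gains 0.65 to 0.70 in the first full stroke and about 0.63 in any further one; it does not turn back when the lever returns.
- lever_pad (a point): Centre of the upper face of the lever's press pad, 44 mm (along the counter's y) x 20 mm, 5 mm thick, 60 mm from the shaft; at rest about 79 mm above the worktop, 54 mm towards -x and 21 mm towards -y from the counter's origin. It moves with the lever.
- screen: Fixed inspection screen: upright panel 270 mm wide, half black, half white, on a foot of 110 x 280 mm, with a light bar along the top (underside 286 mm up) reaching 40 mm out in front. Origin at the centre of the foot's underside; -x faces the worker, y along the panel, z up. The panel's front face is at x = +20 mm. Position and yaw vary.
- screen_centre (a point): Middle of the panel's front face, 150 mm above the worktop.
Mind the look-alikes: they are no part of the job. Leave any blue, red or yellow look-alike of the crimp_vial alone.

How it is judged (in metres and radians):
On the way, in this order (a step that is already met when the one before it is completed fails the run):
1. the counter's lever is pressed down to its stop (value of joint count_lever above 0.77 rad), for 0.05 s.
2. the lever has sprung back and the counter has advanced by one (value of joint count_lever below 0.05 rad and value of joint units_wheel between 0.5 and 1 rad), for 0.1 s.
3. the crimp-sealed vial is drawn upright out of its bore, clear of the block (z of crimp_vial in the frame of vial_block above 0.043 m and angle between crimp_vial's own z axis and vertical below 0.35 rad and contact force between crimp_vial and the fingers above 0.5 N), for 0.05 s.
At the end, for the whole second after the job is handed in: The gripper still holds the crimp-sealed vial at rest, within 30 degrees of level, its middle 50 to 200 mm in front of the panel, within 80 mm sideways of its middle and 80 to 260 mm up, touching nothing else; the counter shows one stroke more, lever back; the screw-cap vials stand in their bores (all of step 2 and angle between crimp_vial's own z axis and vertical between 1.05 and 2.09 rad and x of crimp_vial_mid in the frame of screen_centre between -0.2 and -0.05 m and y of crimp_vial_mid in the frame of screen_centre between -0.08 and 0.08 m and height (world z) of crimp_vial_mid between 0.08 and 0.26 m and contact force between crimp_vial and the fingers above 0.5 N and contact force between crimp_vial and screen below 0.05 N and contact force between crimp_vial and vial_block below 0.05 N and contact force between crimp_vial and counter below 0.05 N and linear speed of crimp_vial below 0.02 m/s and angular speed of crimp_vial below 0.2 rad/s and distance of each of screw_vial_1, screw_vial_2, screw_vial_3 from where it was at the start of the episode below 0.015 m); the arm keeps its last pose, push and grip.
It fails at once if a screw-cap vial is drawn out of the block (distance of any of screw_vial_1, screw_vial_2, screw_vial_3 from where it was at the start of the episode above 0.02 m).
It fails at once if the counter is worked more than once (value of joint units_wheel above 1 rad).
It also fails if it takes over 48 s, if anything falls off the work surface, if the arm or the gripper's body presses on something with over 40 N, if the wrist force passes 120 N, or if a joint passes its speed limit or range.

## Working session

There is one attempt and no reset: what is moved stays moved. The work goes in short steps, Python scripts to look and compute and a tool call to move; the robot and the scene stay as the last step left them, time stands still between calls to the robot, and variables do not carry over. Pictures are saved under pics/ and viewed, at most 10 in all, crops included, and the job is handed in when it is done.

Besides the shell and the picture viewer there is one more tool, called after "Call:" as name(argument=value, ...), one argument or row to a line, values as JSON. drive_tool: Moves the arm, as the interface text tells. Its arguments: {"type":"object","properties":{"rows":{"type":"array","items":{"type":"array","items":{"type":"array","items":{"type":"number","minimum":-1,"maximum":1}}}}},"required":["rows"]}

```bash
mkdir -p pics
cat > h.py <<'E'
from cell import env
import numpy as np, cv2
def w(p,at):
    return (p["pose"]@np.r_[at,1])[:3]
def find(p,names,f="place_of",n=4):
    for k in names:
        try:
            for d in getattr(env,f)(k,p)[:n]:
                print(f,k,round(d["score"],2),w(p,d["at"]).round(0))
        except Exception as e: print(k,e)
E
python3 - <<'E'
from h import *
a=env.read_camera("side");b=env.read_camera("top")
cv2.imwrite("pics/a.png",a["color"]);cv2.imwrite("pics/b.png",b["color"])
print(env.state())
for n,p in(("side",a),("top",b)):
    print(n,p["camera_matrix"].round(1).tolist(),p["pose"].round(3).tolist())
    find(p,["crimp_vial","crimp_vial_mid","vial_block","screw_vial_1","counter","lever_pad","screen","screen_centre"])
E
```

```text
{'t': 0.1, 'joints': array([ 1.15539732e+00,  4.91492655e-01,  1.55936977e+00,  1.23709534e-05,
        1.09172557e+00, -1.05601226e-01]), 'qvel': array([ 2.83774808e-04,  1.77695659e-04, -2.20627790e-03,  1.73461341e-03,
        2.37578839e-04,  7.83109430e-05]), 'tau': array([ 3.31585470e-03, -6.13622189e+01, -2.58607113e+01,  6.94614393e-02,
        4.69914707e-02, -4.12370878e-05]), 'eef_pos': array([190.43922398, 595.07662307, 233.1307517 ]), 'tcp_rot': array([-3.14060401e+00, -1.15825322e-04,  2.83178911e+00]), 'ft_force': array([ 0.43497647, -0.33395286, -0.3455156 ]), 'moment': array([-0.02607732,  0.03300413, -0.02713789]), 'grip_force': 0.0, 'opening': 1.0017520354339617}
side [[440.6, 0.0, 251.8], [0.0, 440.6, 186.4], [0.0, 0.0, 1.0]] [[-0.902, 0.236, -0.362, 265.192], [-0.432, -0.45, 0.781, 485.957], [0.022, 0.861, 0.508, 591.883], [0.0, 0.0, 0.0, 1.0]]
place_of crimp_vial 0.85 [ 482. -268.   -5.]
place_of crimp_vial 0.64 [ 532. -269.    1.]
place_of crimp_vial 0.58 [ 492. -101.   12.]
place_of crimp_vial 0.54 [ 428. -312.   -1.]
place_of crimp_vial_mid 0.85 [ 485. -266. 
[... 757 characters left out ...]
], [0.0, 0.0, 0.0, 1.0]]
place_of crimp_vial 0.67 [493. -99.  14.]
place_of crimp_vial 0.62 [ 481. -261.    1.]
place_of crimp_vial 0.6 [ 427. -311.    0.]
place_of crimp_vial 0.41 [ 532. -269.   -3.]
place_of crimp_vial_mid 0.52 [ 426. -310.   30.]
place_of crimp_vial_mid 0.5 [494. -96.  41.]
place_of crimp_vial_mid 0.44 [ 479. -267.   31.]
place_of vial_block 0.75 [ 491. -117.   -1.]
place_of screw_vial_1 0.66 [ 492. -142.   13.]
place_of screw_vial_1 0.6 [490. -57.  11.]
place_of screw_vial_1 0.49 [ 502. -178.   14.]
place_of counter 0.61 [ 558. -389.   -5.]
place_of lever_pad 0.75 [ 519. -347.   81.]
place_of screen 0.65 [ 720. -176.   -0.]
place_of screen_centre 0.96 [ 741. -183.  150.]
```

View pics/a.png

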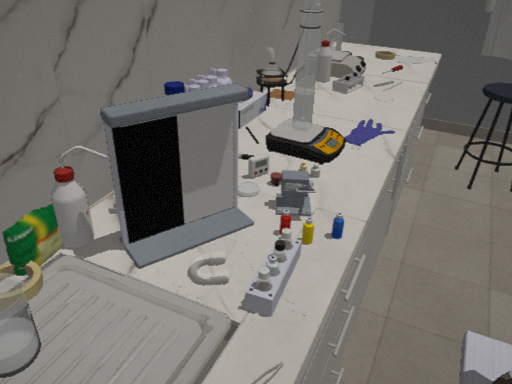

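View pics/b.png

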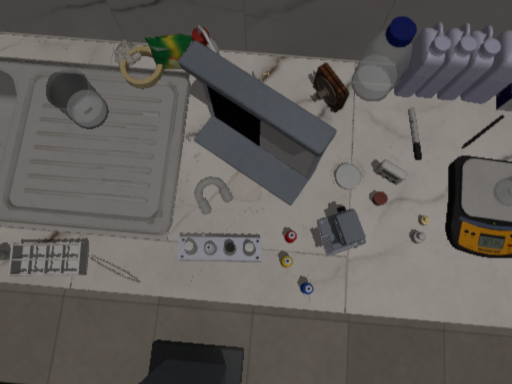

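View crops.

Run:
```python
from h import *
a=cv2.imread("pics/a.png");b=cv2.imread("pics/b.png")
c=a[150:320,230:360];d=b[195:305,170:375]
c=cv2.resize(c,None,fx=3.4,fy=3.4,interpolation=3)
cv2.imwrite("pics/c.png",c)
cv2.imwrite("pics/d.png",cv2.resize(d,None,fx=3.8,fy=3.8,interpolation=3))
```

```text
(no output)
```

View pics/c.png

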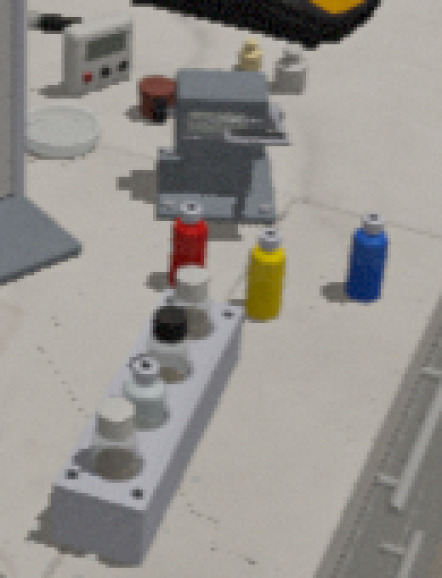

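View pics/d.png

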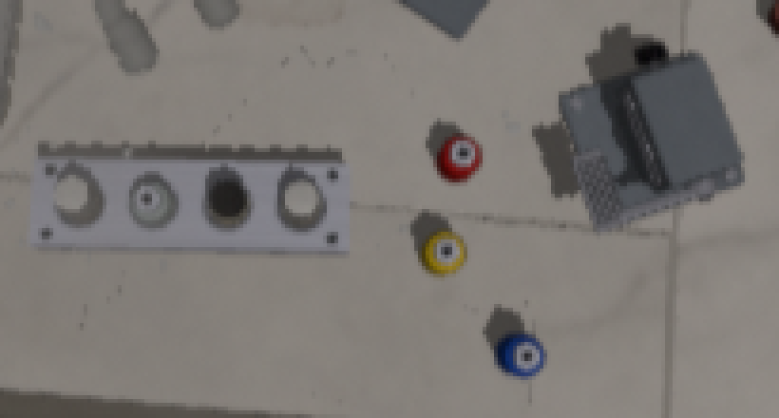

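```bash
cat >> h.py <<'E'
from scipy.spatial.transform import Rotation as Ro
def ray(p,uv,z):
    K=p["camera_matrix"];q=np.linalg.inv(K)@np.r_[uv,1];d=p["pose"][:3,:3]@(q*[1,-1,-1]);o=p["pose"][:3,3]
    return (o+d*(z-o[2])/d[2])
def plan(pos,rot,jaw,step=55,ang=10,cur=None):
    s=env.state()
    p0,R0=(s["eef_pos"],Ro.from_euler("xyz",s["tcp_rot"])) if cur is None else cur
    R1=rot if isinstance(rot,Ro) else Ro.from_euler("xyz",rot)
    rv=(R0.inv()*R1).as_rotvec();dp=np.array(pos)-p0
    n=int(max(1,np.ceil(np.linalg.norm(dp)/step),np.ceil(np.degrees(np.linalg.norm(rv))/ang)))
    print("from",p0.round(1),"n",n)
    for k in range(n):
        Rk=R0*Ro.from_rotvec(rv*k/n)
        print((Rk.inv().apply(dp/n)/250).round(4).tolist(),(rv/n/np.pi).round(4).tolist(),jaw)
E
python3 - <<'E'
from h import *
a=env.read_camera("side");b=env.read_camera("top")
c=lambda u,v:(170+u/3.8,195+v/3.8)
e=lambda u,v:(230+u/3.4,150+v/3.4)
print("seal top",ray(b,c(148,198),73),"side",ray(a,e(145,365),73))
for q in((35,160),(340,160),(348,250),(33,247)):print("blk",ray(b,c(*q),40).round(1))
for q in((575,155),(603,152),(622,218),(597,229)):print("pad",ray(b,c(*q),79).round(1))
for q in((560,95),(598,232),(742,186)):print("foot",ray(b,c(*q),8).round(1))
for q in((632,85),(712,52),(740,155),(662,188)):print("case",ray(b,c(*q),86).round(1))
find(b,["lever_pad","crimp_vial_mid","vial_block","counter","screen","screen_centre"],n=2);find(a,["lever_pad","crimp_vial_mid","vial_block","counter","screen","screen_centre"])
E
```

```text
seal top [491.55017404 -99.77794259  73.        ] side [ 491.55534319 -100.25070075   73.        ]
blk [509.7 -28.8  40. ]
blk [ 524.9 -202.9   40. ]
blk [ 474.6 -211.8   40. ]
blk [460.8 -34.   40. ]
pad [ 534.8 -331.4   79. ]
pad [ 537.8 -346.6   79. ]
pad [ 502.8 -358.7   79. ]
pad [ 495.7 -345.4   79. ]
foot [ 578.5 -331.     8. ]
foot [ 499.3 -357.8    8. ]
foot [ 533.6 -441.5    8. ]
case [ 575.2 -359.5   86. ]
case [ 597.4 -402.8   86. ]
case [ 541.8 -420.    86. ]
case [ 520.2 -378.3   86. ]
place_of lever_pad 0.79 [ 521. -345.   78.]
place_of crimp_vial_mid 0.69 [ 538. -272.   30.]
place_of crimp_vial_mid 0.58 [ 481. -266.   32.]
place_of vial_block 0.76 [ 494. -120.   -1.]
place_of counter 0.75 [ 558. -388.   -7.]
place_of screen 0.88 [ 722. -176.   -2.]
place_of screen 0.16 [490. -58.  13.]
place_of screen_centre 0.92 [ 742. -181.  148.]
place_of screen_centre 0.72 [ 561. -387.   -5.]
place_of lever_pad 0.41 [ 522. -353.   81.]
place_of crimp_vial_mid 0.74 [493. -95.  47.]
place_of crimp_vial_mid 0.62 [ 423. -315.   29.]
place_of crimp_vial_mid 0.56 [ 483. -269.   33.]
place_of crimp_vial_mid 0.55 [ 535. -274.   35.]
place_of vial_block 0.69 [ 493. -123.    1.]
place_of counter 0.7 [ 556. -388.    1.]
place_of screen 0.69 [ 722. -178.   -2.]
place_of screen_centre 0.94 [ 739. -187.  150.]
```

Run:
```python
from h import *
R1=Ro.from_euler("xyz",[np.pi,0,2.36])
plan([500,130,230],R1,0)
plan([519,-345,140],[np.pi,0,1.90],0,cur=(np.array([500,130,230.]),R1))
```

```text
from [190.5 595.3 233.7] n 11
[-0.1588, -0.1268, 0.0013] [0.0, -0.0, 0.0137] 0
[-0.1641, -0.1199, 0.0013] [0.0, -0.0, 0.0137] 0
[-0.169, -0.1128, 0.0013] [0.0, -0.0, 0.0137] 0
[-0.1737, -0.1054, 0.0013] [0.0, -0.0, 0.0137] 0
[-0.1781, -0.0979, 0.0013] [0.0, -0.0, 0.0137] 0
[-0.1821, -0.0901, 0.0013] [0.0, -0.0, 0.0137] 0
[-0.1858, -0.0822, 0.0013] [0.0, -0.0, 0.0137] 0
[-0.1892, -0.0742, 0.0013] [0.0, -0.0, 0.0137] 0
[-0.1922, -0.066, 0.0013] [0.0, -0.0, 0.0137] 0
[-0.1948, -0.0577, 0.0013] [0.0, -0.0, 0.0137] 0
[-0.1971, -0.0493, 0.0013] [0.0, -0.0, 0.0137] 0
from [500. 130. 230.] n 9
[-0.1547, -0.1439, 0.04] [-0.0, -0.0, 0.0163] 0
[-0.1619, -0.1358, 0.04] [-0.0, -0.0, 0.0163] 0
[-0.1686, -0.1274, 0.04] [-0.0, -0.0, 0.0163] 0
[-0.1749, -0.1186, 0.04] [-0.0, -0.0, 0.0163] 0
[-0.1807, -0.1095, 0.04] [-0.0, -0.0, 0.0163] 0
[-0.1861, -0.1001, 0.04] [-0.0, -0.0, 0.0163] 0
[-0.1909, -0.0905, 0.04] [-0.0, -0.0, 0.0163] 0
[-0.1953, -0.0806, 0.04] [-0.0, -0.0, 0.0163] 0
[-0.1992, -0.0705, 0.04] [-0.0, -0.0, 0.0163] 0
```

Call:
drive_tool(
  rows=[
    [[-0.159, -0.127, 0, 0, 0, 0.0137, 0], [-0.164, -0.12, 0, 0, 0, 0.0137, 0], [-0.169, -0.113, 0, 0, 0, 0.0137, 0], [-0.174, -0.105, 0, 0, 0, 0.0137, 0], [-0.178, -0.098, 0, 0, 0, 0.0137, 0]],
  ],
)

```text
t: 2.22
eef_pos: [332.0, 382.3, 233.8]
tcp_rot: [3.141, 0.0, 2.615]
ft_force: [0.1, -0.2, -0.6]
opening: 0.531
grip_force: 0.0
```

Call:
drive_tool(
  rows=[
    [[-0.182, -0.09, 0, 0, 0, 0.0137, 0], [-0.186, -0.082, 0, 0, 0, 0.0137, 0], [-0.189, -0.074, 0, 0, 0, 0.0137, 0], [-0.192, -0.066, 0, 0, 0, 0.0137, 0], [-0.195, -0.058, 0, 0, 0, 0.0137, 0]],
  ],
)

```text
t: 2.85
eef_pos: [472.5, 170.6, 233.8]
tcp_rot: [3.141, 0.0, 2.4]
ft_force: [0.8, 0.3, 0.7]
opening: 0.023
grip_force: 0.0
```

Call:
drive_tool(
  rows=[
    [[-0.197, -0.049, 0, 0, 0, 0.0137, 0], [0, 0, 0, 0, 0, 0, 0]],
  ],
)

```text
t: 3.1
eef_pos: [501.2, 127.5, 233.5]
tcp_rot: [3.141, 0.0, 2.354]
ft_force: [-0.5, 0.0, -1.1]
opening: 0.007
grip_force: 0.0
```

Run:
```python
from h import *
print(env.state())
plan([519,-345,140],[np.pi,0,1.90],0)
```

```text
{'t': 3.1, 'joints': array([ 1.21359769e-01,  3.38401560e-01,  1.82043419e+00, -1.48138435e-04,
        9.82364941e-01, -6.61938491e-01]), 'qvel': array([ 0.06187701, -0.01557724,  0.03327564,  0.01330255,  0.00291342,
        0.02338854]), 'tau': array([-2.53974751e+00, -4.80472898e+01, -2.48241609e+01, -1.58219710e-01,
        2.58066191e-02, -3.32570560e-01]), 'eef_pos': array([501.21312246, 127.48440328, 233.49969044]), 'tcp_rot': array([3.14135924e+00, 3.38136924e-04, 2.35417675e+00]), 'ft_force': array([-0.50554504,  0.02228262, -1.14751236]), 'moment': array([-0.06765865, -0.00306685, -0.03112396]), 'grip_force': 0.0, 'opening': 0.0070414568165748075}
from [501.2 127.5 233.5] n 9
[-0.1544, -0.1426, 0.0416] [0.0, 0.0, 0.0161] 0
[-0.1613, -0.1346, 0.0416] [0.0, 0.0, 0.0161] 0
[-0.1679, -0.1263, 0.0416] [0.0, 0.0, 0.0161] 0
[-0.1741, -0.1177, 0.0416] [0.0, 0.0, 0.0161] 0
[-0.1798, -0.1087, 0.0416] [0.0, 0.0, 0.0161] 0
[-0.1851, -0.0995, 0.0416] [0.0, 0.0, 0.0161] 0
[-0.1899, -0.0901, 0.0416] [0.0, 0.0, 0.0161] 0
[-0.1942, -0.0804, 0.0416] [0.0, 0.0, 0.0161] 0
[-0.198, -0.0705, 0.0416] [0.0, 0.0, 0.0161] 0
```

Call:
drive_tool(
  rows=[
    [[-0.154, -0.143, 0.042, 0, 0, 0.0161, 0], [-0.161, -0.135, 0.042, 0, 0, 0.0161, 0], [-0.168, -0.126, 0.042, 0, 0, 0.0161, 0], [-0.174, -0.118, 0.042, 0, 0, 0.0161, 0], [-0.18, -0.109, 0.042, 0, 0, 0.0161, 0]],
  ],
)

```text
t: 3.72
eef_pos: [510.3, -133.4, 181.0]
tcp_rot: [3.141, 0.0, 2.105]
ft_force: [0.9, -0.0, 0.0]
opening: 0.003
grip_force: 0.0
```

Call:
drive_tool(
  rows=[
    [[-0.185, -0.1, 0.042, 0, 0, 0.0161, 0], [-0.19, -0.09, 0.042, 0, 0, 0.0161, 0], [-0.194, -0.08, 0.042, 0, 0, 0.0161, 0], [-0.198, -0.07, 0.042, 0, 0, 0.0161, 0], [0, 0, 0, 0, 0, 0, 0]],
  ],
)

```text
t: 4.35
eef_pos: [518.9, -344.5, 138.0]
tcp_rot: [-3.141, -0.001, 1.9]
ft_force: [-0.8, 0.8, -1.1]
opening: 0.004
grip_force: 0.0
```

Run:
```python
from h import *
plan([519,-345,105],[np.pi,0,1.90],0)
b=env.read_camera("side")
print(env.state()["joints"].round(3),env.state()["ft_force"])
cv2.imwrite("pics/e.png",cv2.resize(b["color"][110:290,220:400],None,fx=3,fy=3,interpolation=3))
```

```text
from [ 518.9 -344.5  138. ] n 1
[-0.0021, -0.0002, 0.1319] [-0.0001, -0.0002, 0.0001] 0
[-0.69   0.591  1.662  0.     0.889 -1.022] [-0.22797566  0.5017678  -0.2565648 ]
```

View pics/e.png

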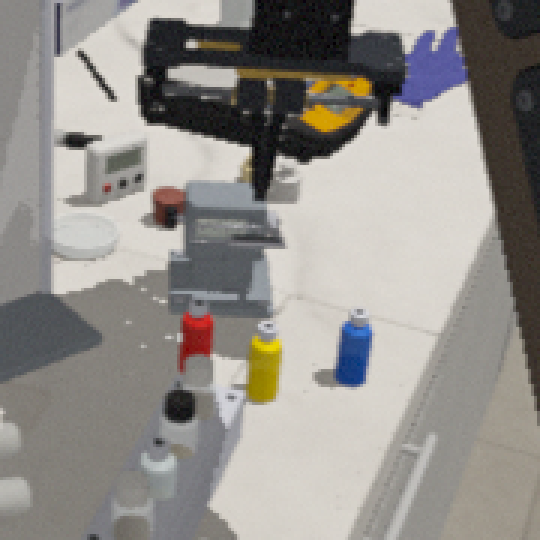

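Call:
drive_tool(
  rows=[
    [[0, 0, 0.13, 0, 0, 0, 0], [0, 0, 0.04, 0, 0, 0, 0], [0, 0, 0.04, 0, 0, 0, 0]],
  ],
)

```text
t: 4.78
eef_pos: [519.5, -341.4, 86.9]
tcp_rot: [3.141, -0.0, 1.905]
ft_force: [-0.7, 1.9, 3.3]
opening: 0.006
grip_force: 1.4
```

Call:
drive_tool(
  rows=[
    [[0, 0, 0.04, 0, 0, 0, 0], [0, 0, 0.04, 0, 0, 0, 0], [0, 0, 0.02, 0, 0, 0, 0]],
  ],
)

```text
t: 5.15
eef_pos: [520.1, -343.5, 61.9]
tcp_rot: [3.14, 0.003, 1.903]
ft_force: [0.9, -1.9, 6.7]
opening: 0.006
grip_force: 2.7
```

Call:
drive_tool(
  rows=[
    [[0, 0, 0.02, 0, 0, 0, 0], [0, 0, 0.01, 0, 0, 0, 0], [0, 0, 0, 0, 0, 0, 0]],
  ],
)

```text
t: 5.52
eef_pos: [519.9, -343.4, 54.6]
tcp_rot: [3.14, 0.003, 1.903]
ft_force: [0.5, 0.5, 6.7]
opening: 0.003
grip_force: 2.7
```

Call:
drive_tool(
  rows=[
    [[0, 0, 0.008, 0, 0, 0, 0], [0, 0, 0, 0, 0, 0, 0]],
  ],
)

```text
t: 5.78
eef_pos: [519.9, -343.4, 52.7]
tcp_rot: [3.14, 0.003, 1.903]
ft_force: [0.4, -0.3, 6.8]
opening: 0.005
grip_force: 2.7
```

Call:
drive_tool(
  rows=[
    [[0, 0, 0.008, 0, 0, 0, 0], [0, 0, 0, 0, 0, 0, 0]],
  ],
)

```text
t: 6.02
eef_pos: [520.1, -343.7, 51.5]
tcp_rot: [3.14, 0.004, 1.903]
ft_force: [-1.2, 0.8, 12.6]
opening: 0.005
grip_force: 5.6
```

Call:
drive_tool(
  rows=[
    [[0, 0, 0.004, 0, 0, 0, 0], [0, 0, 0, 0, 0, 0, 0]],
  ],
)

```text
t: 6.28
eef_pos: [520.2, -343.7, 51.1]
tcp_rot: [3.139, 0.004, 1.903]
ft_force: [-1.5, 1.3, 18.9]
opening: 0.008
grip_force: 8.5
```

Call:
drive_tool(
  rows=[
    [[0, 0, -0.04, 0, 0, 0, 0], [0, 0, -0.08, 0, 0, 0, 0], [0, 0, -0.1, 0, 0, 0, 0], [0, 0, -0.2, 0, 0, 0, 0.5], [0, 0, -0.1, 0, 0, 0, 1]],
  ],
)

```text
t: 6.9
eef_pos: [519.6, -343.2, 181.5]
tcp_rot: [3.14, 0.003, 1.903]
ft_force: [0.4, 0.0, -0.3]
opening: 0.161
grip_force: 0.0
```

Run:
```python
from h import *
plan([493,-99.5,135],[np.pi,0,1.651],1)
b=env.read_camera("side")
cv2.imwrite("pics/f.png",cv2.resize(b["color"][110:290,220:400],None,fx=3,fy=3,interpolation=3))
find(b,["lever_pad"])
```

```text
from [ 519.6 -343.2  181.5] n 5
[0.1914, 0.0434, 0.0367] [0.0001, 0.0002, 0.016] 1
[0.1933, 0.0337, 0.0368] [0.0001, 0.0002, 0.016] 1
[0.1947, 0.024, 0.0369] [0.0001, 0.0002, 0.016] 1
[0.1957, 0.0141, 0.037] [0.0001, 0.0002, 0.016] 1
[0.1961, 0.0043, 0.0371] [0.0001, 0.0002, 0.016] 1
place_of lever_pad 0.52 [ 520. -354.   79.]
```

View pics/f.png

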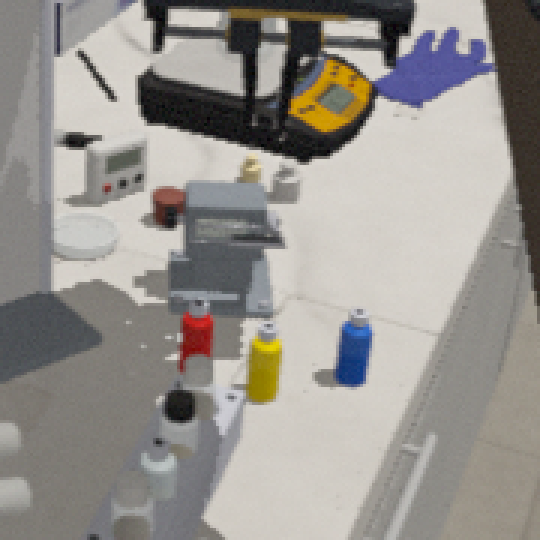

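Call:
drive_tool(
  rows=[
    [[0.191, 0.043, 0.037, 0, 0, 0.016, 1], [0.193, 0.034, 0.037, 0, 0, 0.016, 1], [0.195, 0.024, 0.037, 0, 0, 0.016, 1], [0.196, 0.014, 0.037, 0, 0, 0.016, 1], [0.196, 0.004, 0.037, 0, 0, 0.016, 1]],
  ],
)

```text
t: 7.62
eef_pos: [491.6, -97.5, 131.6]
tcp_rot: [-3.141, -0.0, 1.65]
ft_force: [0.3, -0.2, -0.2]
opening: 0.766
grip_force: 0.0
```

Call:
drive_tool(
  rows=[
    [[0, 0, 0, 0, 0, 0, 1], [0, 0, 0, 0, 0, 0, 1], [0, 0, 0, 0, 0, 0, 1]],
  ],
)

```text
t: 8.0
eef_pos: [492.5, -99.9, 132.7]
tcp_rot: [3.141, 0.0, 1.651]
ft_force: [0.2, 0.6, 0.5]
opening: 0.993
grip_force: 0.0
```

Run:
```python
from h import *
print(env.state()["tcp_rot"])
plan([492,-99.5,64],[np.pi,0,1.651],1)
b=env.read_camera("side");c=env.read_camera("top")
cv2.imwrite("pics/g.png",np.hstack([cv2.resize(b["color"][130:330,180:380],None,fx=2,fy=2,interpolation=3),cv2.resize(c["color"][150:350,120:320],None,fx=2,fy=2,interpolation=3)]))
```

```text
[3.14131155e+00 1.11165421e-04 1.65089440e+00]
from [492.5 -99.9 132.7] n 2
[0.0009, -0.001, 0.1374] [0.0, 0.0, -0.0] 1
[0.0009, -0.0009, 0.1374] [0.0, 0.0, -0.0] 1
```

View pics/g.png

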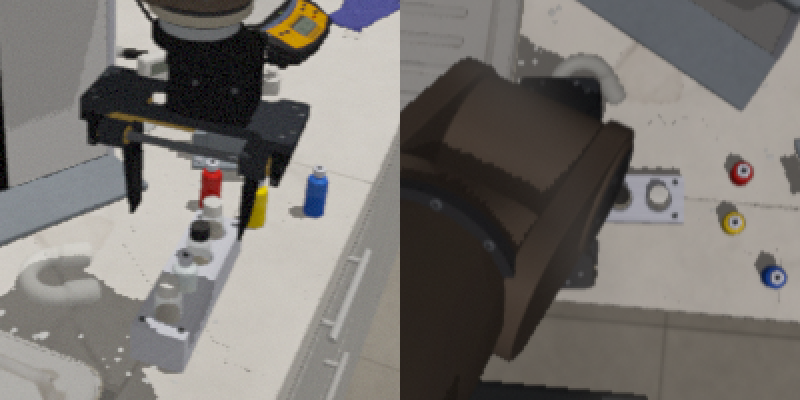

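Call:
drive_tool(
  rows=[
    [[0.001, -0.001, 0.14, 0, 0, 0, 1], [0.001, -0.001, 0.143, 0, 0, 0, 1], [0, 0, 0, 0, 0, 0, 1], [0, 0, 0, 0, 0, 0, 0.5], [0, 0, 0, 0, 0, 0, 0.5]],
  ],
)

```text
t: 8.72
eef_pos: [492.3, -98.7, 63.4]
tcp_rot: [3.14, 0.001, 1.652]
ft_force: [0.7, -0.3, -0.2]
opening: 0.845
grip_force: 0.0
```

Call:
drive_tool(
  rows=[
    [[0, 0, 0, 0, 0, 0, 0.35], [0, 0, 0, 0, 0, 0, 0.35], [0, 0, 0, 0, 0, 0, 0], [0, 0, 0, 0, 0, 0, 0], [0, 0, 0, 0, 0, 0, 0]],
  ],
)

```text
t: 9.35
eef_pos: [491.7, -98.4, 62.1]
tcp_rot: [-3.142, -0.0, 1.652]
ft_force: [-0.9, -0.7, -0.4]
opening: 0.317
grip_force: 0.0
```

Call:
drive_tool(
  rows=[
    [[0, 0, 0, 0, 0, 0, 0], [0, 0, 0, 0, 0, 0, 0], [0, 0, 0, 0, 0, 0, 0]],
  ],
)

```text
t: 9.72
eef_pos: [491.7, -98.4, 62.1]
tcp_rot: [-3.142, -0.0, 1.652]
ft_force: [0.1, 0.2, -0.3]
opening: 0.249
grip_force: 30.0
```

Call:
drive_tool(
  rows=[
    [[0, 0, -0.03, 0, 0, 0, 0], [0, 0, -0.04, 0, 0, 0, 0], [0, 0, -0.06, 0, 0, 0, 0], [0, 0, -0.08, 0, 0, 0, 0], [0, 0, -0.1, 0, 0, 0, 0]],
  ],
)

```text
t: 10.35
eef_pos: [491.6, -98.4, 141.1]
tcp_rot: [3.141, -0.0, 1.652]
ft_force: [0.9, 0.3, 0.5]
opening: 0.248
grip_force: 30.0
```

Call:
drive_tool(
  rows=[
    [[0, 0, -0.12, 0, 0, 0, 0], [0, 0, -0.15, 0, 0, 0, 0], [0, 0, -0.15, 0, 0, 0, 0], [0, 0, 0, 0, 0, 0, 0]],
  ],
)

```text
t: 10.85
eef_pos: [492.4, -98.6, 248.0]
tcp_rot: [3.136, 0.002, 1.652]
ft_force: [0.0, 0.2, -0.8]
opening: 0.242
grip_force: 30.0
```

Run:
```python
from h import *
s=env.state();print(s["joints"].round(3),s["eef_pos"],s["opening"],s["grip_force"])
b=env.read_camera("side");c=env.read_camera("top")
find(b,["crimp_vial_mid","screw_vial_1"]);find(b,["crimp_vial"],"search_frame")
cv2.imwrite("pics/k.png",np.hstack([cv2.resize(b["color"][130:330,180:380],None,fx=2,fy=2,interpolation=3),cv2.resize(c["color"][:200,100:300],None,fx=2,fy=2,interpolation=3)]))
```

```text
[-0.329  0.298  1.838  0.     0.999 -0.411] [492.35311473 -98.58670687 248.00167361] 0.2424078271533738 29.96662527322769
place_of crimp_vial_mid 0.95 [494. -98. 233.]
place_of crimp_vial_mid 0.78 [ 425. -316.   31.]
place_of crimp_vial_mid 0.67 [ 481. -267.   33.]
place_of crimp_vial_mid 0.5 [ 535. -272.   34.]
place_of screw_vial_1 0.71 [ 501. -182.    9.]
place_of screw_vial_1 0.69 [489. -56.  14.]
search_frame crimp_vial 0.86 [491. -88. 230.]
search_frame crimp_vial 0.77 [ 426. -306.   33.]
search_frame crimp_vial 0.62 [ 476. -260.   32.]
search_frame crimp_vial 0.45 [ 534. -262.   37.]
```

View pics/k.png

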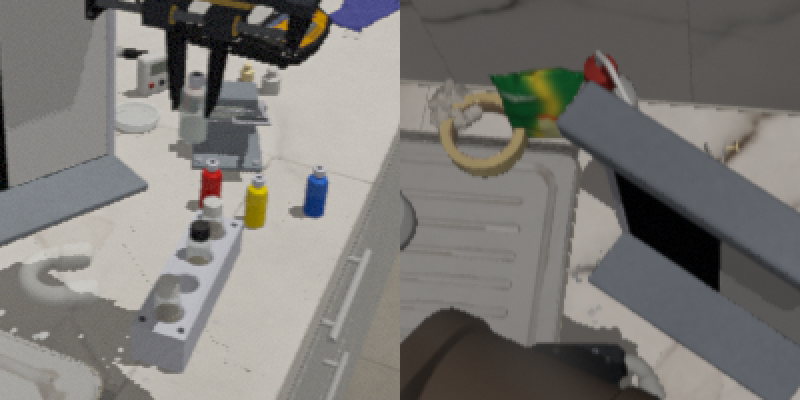

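```bash
cat >> h.py <<'E'
def tilt(az,deg,yaw0=1.652):
    a=np.radians(az);return Ro.from_rotvec(np.radians(deg)*np.array([np.sin(a),-np.cos(a),0]))*Ro.from_euler("xyz",[np.pi,0,yaw0])
E
python3 - <<'E'
from h import *
c=env.read_camera("top")
a,b=ray(c,(196,138),6),ray(c,(298,199),6)
d=a-b;print(a,b,np.linalg.norm(d),"yaw",np.degrees(np.arctan2(-d[0],d[1])))
for q in((180,62),(316,152),(334,126)):print(ray(c,q,300).round())
plan([510,-100,250],tilt(50,20),0)
E
```

```text
[750.59738836 -31.60035147   6.        ] [ 623.78570294 -283.93959725    6.        ] 282.41157646366486 yaw -26.681561057655575
[782. -43. 300.]
[ 643. -283.  300.]
[ 690. -310.  300.]
from [491.4 -98.3 243.9] n 3
[-0.0043, 0.0246, -0.0082] [-0.0262, 0.0263, -0.0] 0
[-0.0036, 0.0252, -0.0065] [-0.0262, 0.0263, -0.0] 0
[-0.0032, 0.0256, -0.0047] [-0.0262, 0.0263, -0.0] 0
```

Call:
drive_tool(
  rows=[
    [[-0.004, 0.025, -0.007, -0.026, 0.026, 0, 0], [-0.004, 0.025, -0.006, -0.026, 0.026, 0, 0], [-0.003, 0.025, -0.005, -0.026, 0.026, 0, 0], [0, 0, 0, 0, 0, 0, 0]],
  ],
)

```text
t: 11.65
eef_pos: [509.7, -101.0, 249.6]
tcp_rot: [2.894, -0.243, 1.68]
ft_force: [-0.0, -0.2, -0.4]
opening: 0.241
grip_force: 30.0
```

Run:
```python
from h import *
s=env.state();print(s["joints"].round(3),s["eef_pos"],Ro.from_euler("xyz",s["tcp_rot"]).as_matrix()[:,2],s["grip_force"])
for az in(-10,20,50):
  print(az);plan([540,-110,255],tilt(az,45),0)
```

```text
[-0.488  0.29   1.893  0.426  0.928 -0.819] [ 509.68385077 -100.96348451  249.56626571] [ 0.21856498  0.25879812 -0.94087878] 29.96688723564148
-10
from [ 509.7 -101.   249.6] n 4
[-0.0106, 0.0303, -0.0008] [-0.041, -0.0337, -0.0094] 0
[-0.0113, 0.0297, 0.0042] [-0.041, -0.0337, -0.0094] 0
[-0.0115, 0.0285, 0.0092] [-0.041, -0.0337, -0.0094] 0
[-0.0111, 0.0267, 0.014] [-0.041, -0.0337, -0.0094] 0
20
from [ 509.7 -101.   249.6] n 3
[-0.0141, 0.0404, -0.0011] [-0.054, -0.0027, -0.0073] 0
[-0.015, 0.0396, 0.0058] [-0.054, -0.0027, -0.0073] 0
[-0.0159, 0.0377, 0.0125] [-0.054, -0.0027, -0.0073] 0
50
from [ 509.7 -101.   249.6] n 3
[-0.0141, 0.0404, -0.0011] [-0.0327, 0.0333, -0.0002] 0
[-0.0142, 0.0403, 0.0016] [-0.0327, 0.0333, -0.0002] 0
[-0.0145, 0.04, 0.0042] [-0.0327, 0.0333, -0.0002] 0
```

Run:
```python
from h import *
plan([619,-142,190],tilt(55,72),0,ang=7)
```

```text
from [ 509.7 -101.   249.6] n 8
[-0.0327, 0.045, 0.0347] [-0.0223, 0.0286, 0.0007] 0
[-0.0358, 0.0426, 0.0346] [-0.0223, 0.0286, 0.0007] 0
[-0.0388, 0.0403, 0.0342] [-0.0223, 0.0286, 0.0007] 0
[-0.0417, 0.038, 0.0333] [-0.0223, 0.0286, 0.0007] 0
[-0.0446, 0.0358, 0.032] [-0.0223, 0.0286, 0.0007] 0
[-0.0474, 0.0337, 0.0303] [-0.0223, 0.0286, 0.0007] 0
[-0.0499, 0.0317, 0.0282] [-0.0223, 0.0286, 0.0007] 0
[-0.0523, 0.0299, 0.0258] [-0.0223, 0.0286, 0.0007] 0
```

Call:
drive_tool(
  rows=[
    [[-0.033, 0.045, 0.035, -0.0223, 0.0286, 0.0007, 0], [-0.036, 0.043, 0.035, -0.0223, 0.0286, 0.0007, 0], [-0.039, 0.04, 0.034, -0.0223, 0.0286, 0.0007, 0], [-0.042, 0.038, 0.033, -0.0223, 0.0286, 0.0007, 0], [0, 0, 0, 0, 0, 0, 0]],
  ],
)

```text
t: 12.28
eef_pos: [564.6, -120.9, 218.5]
tcp_rot: [2.554, -0.576, 1.829]
ft_force: [0.3, 0.6, 0.2]
opening: 0.246
grip_force: 30.0
```

Run:
```python
from h import *
s=env.state();print(s["joints"].round(3),s["eef_pos"],Ro.from_euler("xyz",s["tcp_rot"]).as_matrix()[:,2],s["grip_force"])
plan([619,-142,190],tilt(55,72),0,ang=7)
```

```text
[-0.653  0.476  1.888  0.958  1.065 -1.347] [ 564.61206394 -120.92228629  218.53920622] [ 0.41986903  0.58013232 -0.69796596] 29.967334270477295
from [ 564.6 -120.9  218.5] n 4
[-0.0443, 0.0364, 0.0305] [-0.0227, 0.0286, 0.0005] 0
[-0.0469, 0.0343, 0.0289] [-0.0227, 0.0286, 0.0005] 0
[-0.0494, 0.0324, 0.027] [-0.0227, 0.0286, 0.0005] 0
[-0.0517, 0.0306, 0.0247] [-0.0227, 0.0286, 0.0005] 0
```

Call:
drive_tool(
  rows=[
    [[-0.044, 0.036, 0.03, -0.0227, 0.0286, 0.0005, 0], [-0.047, 0.034, 0.029, -0.0227, 0.0286, 0.0005, 0], [-0.049, 0.032, 0.027, -0.0227, 0.0286, 0.0005, 0], [-0.052, 0.031, 0.025, -0.0227, 0.0286, 0.0005, 0], [0, 0, 0, 0, 0, 0, 0]],
  ],
)

```text
t: 12.9
eef_pos: [619.0, -140.8, 190.7]
tcp_rot: [2.043, -0.821, 2.176]
ft_force: [0.1, 0.3, -0.4]
opening: 0.242
grip_force: 30.0
```

Call:
drive_tool(
  rows=[
    [[0, 0, 0, 0, 0, 0, 0], [0, 0, 0, 0, 0, 0, 0], [0, 0, 0, 0, 0, 0, 0], [0, 0, 0, 0, 0, 0, 0]],
  ],
)

```text
t: 13.4
eef_pos: [619.3, -141.7, 192.8]
tcp_rot: [2.036, -0.817, 2.178]
ft_force: [-0.4, 0.2, -1.0]
opening: 0.245
grip_force: 30.0
```

Run:
```python
from h import *
s=env.state();print(s["joints"].round(3),s["qvel"].round(3),s["eef_pos"],s["ft_force"],s["grip_force"])
z=Ro.from_euler("xyz",s["tcp_rot"]).as_matrix()[:,2];m=s["eef_pos"]+19*z;y=np.radians(-27)
d=m-[740,-184,150];print("mid",m,"tilt",np.degrees(np.arccos(-z[2])),"x",d[0]*np.cos(y)+d[1]*np.sin(y),"y",-d[0]*np.sin(y)+d[1]*np.cos(y))
b=env.read_camera("side");c=env.read_camera("top")
for p in(b,c): find(p,["crimp_vial_mid","crimp_vial","screw_vial_1","lever_pad"],n=3)
cv2.imwrite("pics/m.png",np.hstack([b["color"][60:320,100:400],c["color"][20:280,160:380]]))
```

```text
[-0.726  0.727  1.821  1.302  1.375 -1.666] [-0.002  0.008  0.     0.002  0.001 -0.002] [ 619.34284236 -141.66055678  192.84590205] [-0.43115416  0.17222328 -1.04974495] 29.968265891075134
mid [ 629.74934522 -126.87192603  187.01485594] tilt 72.12766171713805 x -124.16965555431567 y 0.8487367598662345
place_of crimp_vial_mid 0.72 [ 422. -316.   30.]
place_of crimp_vial_mid 0.64 [ 533. -273.   32.]
place_of crimp_vial_mid 0.63 [ 631. -123.  190.]
place_of crimp_vial 0.68 [ 426. -314.   -4.]
place_of crimp_vial 0.65 [ 482. -271.   -3.]
place_of crimp_vial 0.55 [ 649. -104.  179.]
place_of screw_vial_1 0.74 [ 491. -141.   16.]
place_of screw_vial_1 0.55 [488. -56.  11.]
place_of screw_vial_1 0.48 [ 498. -181.   11.]
place_of lever_pad 0.48 [ 518. -349.   81.]
place_of crimp_vial_mid 0.64 [ 632. -126.  183.]
place_of crimp_vial_mid 0.62 [ 482. -266.   29.]
place_of crimp_vial 0.58 [ 647. -101.  177.]
place_of crimp_vial 0.4 [ 480. -261.    1.]
place_of screw_vial_1 0.65 [ 491. -144.   12.]
place_of screw_vial_1 0.52 [ 497. -182.   14.]
```

View pics/m.png

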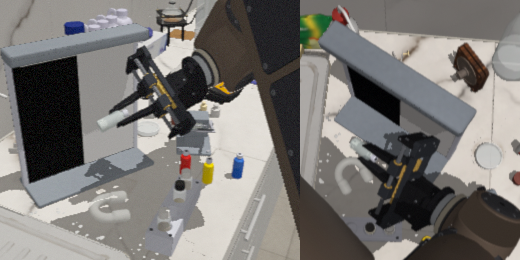

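The picture shows the vial held level at about (105,120), clear in front of the screen. The other vials are undisturbed and the arm is at rest.

```bash
python3 -c "
from cell import env
print(env.job_done())"
```

```text
the job is handed in; nothing more can be done
None
```

The job is handed in: the lever was pressed once to its stop and sprang back, and the crimp vial is held still and about 18° off level, roughly 124 mm in front of the screen's middle, with the screw-cap vials still in the block; no verdict came back on hand-in.

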